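# Clamp a jar in a ratchet-lever bench vise

## Robot

A 7-joint arm with a two-finger parallel gripper is mounted at the origin on a cart in front of the work surface, level with it; the furniture and walls round the work are solid. World frame = base frame: x ahead of the robot, y to its left, z up, the work surface at z = 0. Lengths are in mm, angles in rad, forces in N, time in s.
With the tool pointing down it reaches from about 400 to 925 mm from the base axis. Payload 5.6 kg.
Tool frame: the origin (TCP) lies between the finger pads; the fingertips stand 19 mm ahead of it and the grasp point (between the pads) is the TCP; z points along the fingers, y is the line along which they close (so a half turn about z gives the same grasp; the last joint's range is limited). The gripper opens to 85 mm and grips with 20 to 120 N. Pads are 22 mm wide; open, the fingers measure 114 mm over their backs; the gripper's body (76 mm by 85 mm) begins 54 mm behind the grasp point. The pads swing forward as they close: fully open they stand 13 mm farther back than shut.
Start: joints at [-1.148, 0.468, -0.012, 1.603, 0.006, 1.071, -0.056], TCP at [291.978, 580.738, 250.29] pointing down, gripper open.
Joint ranges: [-2.53, 2.53], [-0.31, 2.02], [-1.57, 1.55], [0.28, 2.44], [-1.29, 4.43], [0.15, 1.84], [-2.92, 2.92]. Speed limits (rad/s): [2.57, 2.57, 3.14, 3.14, 3.14, 3.14, 3.14].

## Interface

Orientations are given as a rotation vector (axis times angle).
In Python, from workcell import sense, get_image, calibration, finish_job gives the robot as it stands. The module is installed in compiled form; this text tells all that it offers.
- The arm moves only by the shell command python3 -m pendant 'ROWS' [FORCE]. ROWS is JSON, a list of rows, each a list of 7 numbers: the turn, a rotation vector about the tool's x, y, z in units of 6 degrees (1.0 is 6 degrees), then the shift along the tool's x, y, z in units of 40 mm (1.0 is 40 mm), then the opening, from -1 (shut) to 1 (fully open). In form: [[wx, wy, wz, dx, dy, dz, gripper], ...]. A call has 1 to 12 rows; each row shifts and turns the commanded pose from where the row before left it, along the tool's axes as they then stand; what a row does not reach is not made up. A row lasts 1/12 s, in which the tool goes at most 41.7 mm and 7.16 degrees, less where a joint would pass 70% of its speed; a pose out of reach is approached as far as the arm can. A call is refused whole if a number of a shift passes 1 or a number of a turn 1, either way. A call with a gripper value outside its range is refused whole. The fingers move at their own pace and stop on an object; FORCE is the grip in N (left out, the last holds). Time passes only in rows, so rows that do not move let the fingers close. It gives the time, the measured TCP pose, the force, the opening and the grip force at its end, in the units of the state.
- sense(): the state, without advancing time (a new reading comes with each control period).
- get_image(name): name is "scene" or "top" or "wrist"; returns (picture, depth): 400x640x3 uint8, red, green, blue; 400x640 float32, mm along the optical axis (not along the pixel's ray), 0 where there is no reading.
- calibration(name): a dict with "fx", "fy", "cx", "cy" (pixels), "R" (3x3) and "t" (3): a world point X has camera coordinates R X + t. Camera axes: x right, y down, z forward; pixel columns grow to the right and rows downward; lengths in mm; the calibration is good to about 2 mm. A picture is of the moment at which its call begins: read the wrist's pose just before it. calibration takes no time and is no camera call; for the wrist camera it gives the pose at the moment of the call.
- finish_job(): hands the job in; it is judged then, once.
The state is a dict: "time_s": time; "joints": joint angles; "qvel": joint speeds; "joint_torque": joint torques, N m; "tcp_pos": TCP position; "tool_rot": TCP orientation; "force": force on the tool from outside, world axes, zero at the start; "wrist_torque": the same for the moment, N m; "gripper_width": finger opening in mm; "gripper_force": force on a finger pad.
Only numpy, scipy, OpenCV 4.12 (cv2) and the standard library are available. Lean on these libraries where they do the work, as an engineer would, in place of code of your own. Each camera call takes 0.05 s, during which the arm holds its last target. There are 200 camera calls.

## Task

Stand the white-lidded sample jar upright between the jaws of the blue ratchet vise, then swing the red-knobbed lever back and forth so that the jaw closes notch by notch, until the jar is clamped firmly for opening: stop when tightening takes about 6 N at the knob, well short of 10 N, for the glass cracks. Move the jaw by the lever only, leave the lever swung all the way back to its rest (to the left, the jar's side) and let go, and do not disturb the other things on the table.

Things in the scene. Friction and masses are not known exactly. Their poses are not given: they have to be found in the camera images.
- jar: white-lidded glass sample jar, loose, 50 mm in diameter at the lid (40 to 56 mm above its foot), 48 mm at the glass, 56 mm high, 70 to 120 g; origin at the centre of its foot, z up. It stands on the table left of the vise, among two with black lids. Grip it by the lid.
- nest (a point): where the jar's foot centre comes to be when the jar rests against the fixed V jaw, on top of the 8 mm base plate. Axes: z up, y = clamping direction (moving jaw travels to +y, V jaw is on the +y side), x = across the jaws, away from the robot. Set the jar down with the fingers on its +x and -x sides; a few mm short of the V jaw (to -y) is right, the moving jaw pushes it home.
- anvil: the blue fixed V jaw, bolted to the base plate at a different distance from the moving jaw each time; 28 mm high above the plate, 52 mm wide in x, and reaching from 15 to 48 mm on the +y side of the nest; origin and axes as the nest. Beside the nest in +x and -x it is free above the plate.
- jaw: the moving jaw: a rubber-faced steel plate, 40 mm wide, 12 to 40 mm above the table, sprung on two rods before its blue carriage; origin on its face in plan, at table height; axes as the nest. It starts 18 to 34 mm clear of a jar that stands against the V jaw; once it has met the jar it stands still while the spring behind it is compressed.
- vise: the ratchet vise, fixed to the table: base plate 125 x 275 x 8 mm; axes as the nest. Its 20-tooth wheel is held at whole notches of 0.314 rad, each 5.7 mm of carriage travel, so a full stroke gains two or three. Against the jar the jaw spring (2.4 N/mm) adds 14 N of clamping per notch; the knob then pushes back 0.18 N per N of clamping, give or take 1 to 2 N of friction and clicks.
- lever_pivot (a point): point on the vertical axis of the ratchet wheel and lever, at the height of the middle of the knob (82 mm above the table). Its axes are those of the vise, as at the nest.
- lever_knob (a point): centre of the lever's red upright grip post, a plain cylinder 20 mm in diameter that stands from 53 to 105 mm above the table, 100 mm from the lever's axis; it is fixed to the lever, whose flat blue arm (20 mm wide, top 53 mm above the table) leads from the pivot to it.
- lever (a joint): lever angle. 0: arm along the vise's -x (to the robot); positive = counterclockwise from above (knob goes to the vise's -y, the robot's right) = tightening stroke. Hard stops at -0.6 (the rest, left) and +0.6. It stays where left, but a loaded wheel can push it back by up to a notch. On the back stroke the pawls click over the teeth and the wheel stands still.
- black_jar_1: bystander: loose glass sample jar with a black lid, 50 mm in diameter, 56 mm high, origin at the centre of its foot
- black_jar_2: bystander: loose glass sample jar with a black lid, 50 mm in diameter, 52 mm high, origin at the centre of its foot
- timer: bystander: loose round kitchen timer, 62 mm in diameter, 50 mm high, origin at the centre of its underside
- check_weight: bystander: loose brass weight, 40 mm in diameter, 30 mm high, origin at the centre of its underside
Things that resemble listed ones, but are neither listed nor needed, are in the scene too. Leave any pink or yellow look-alike of the jar alone.

How it is judged:
By the outcome, as a careful person would: the job done as asked, in the order asked, and still so for the second after the job is handed in, with the robot touching nothing.
It also fails if it takes over 61 s, if anything falls off the work surface, if the arm or the gripper's body presses on something with over 40 N, if the wrist force passes 120 N, or if a joint passes its speed limit or range.

## Working session

There is one attempt and no reset: what is moved stays moved. The work goes in short steps, Python scripts to look and compute and a shell command to move; the robot and the scene stay as the last step left them, time stands still between calls to the robot, and variables do not carry over. Pictures are saved under pics/ and viewed, at most 10 in all, crops included, and the job is handed in when it is done.

```bash
mkdir -p pics; python3 - <<'E'
from workcell import *
import cv2,numpy as np
s=sense();print(s['time_s'],s['tcp_pos'],s['tool_rot'],s['force'],s['gripper_width'])
for n in['scene','top']:
    p,d=get_image(n);cv2.imwrite(f'pics/{n}0.png',p[:,:,::-1]);np.savez(f'pics/{n}0.npz',p=p,d=d,**calibration(n))
    c=calibration(n);print(n,c['fx'],c['cx'],c['cy'],np.round(c['R'],3).tolist(),c['t'])
E
```

```text
0.0 [291.77095611 580.23030124 249.31916847] [-7.25123726e-01 -3.05644398e+00  2.83246472e-03] [-0.34682012 -0.39088742 -0.11581674] 85.1850642235341
scene 451.4292278319642 323.0664288783264 191.80403648438354 [[0.676, -0.737, -0.014], [-0.541, -0.483, -0.689], [0.501, 0.473, -0.725]] [-216.67058255  399.65978335  811.4283431 ]
top 484.58957367053597 316.1003134243272 203.66179450044223 [[0.027, -1.0, -0.009], [-0.994, -0.026, -0.106], [0.106, 0.012, -0.994]] [ 144.98530587  502.28877802 1300.96835277]
```

View pics/top0.png

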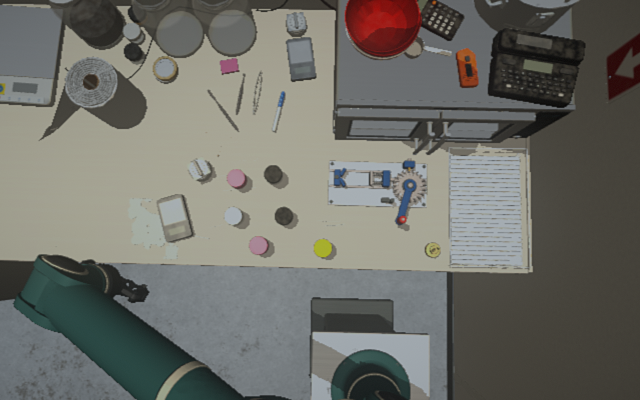

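View pics/scene0.png

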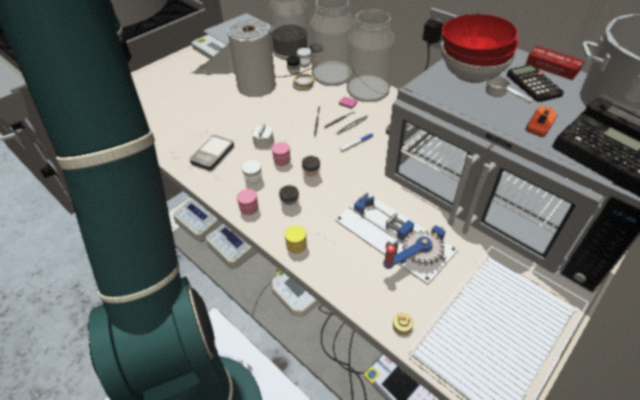

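The white-lidded jar is at top (233,216) and scene (252,170). The candidates around it are pink jars at (236,178) and (258,245), black lids at (273,174) and (284,215), yellow at (323,248), and a white/steel object at (200,170), which is probably the timer. The vise is at (328–427,160–208) with the knob at (402,219). I'll confirm with an enlarged crop and a depth analysis.

```bash
cat > h.py <<'E'
import numpy as np,cv2
from workcell import *
def cloud(d,c):
    v,u=np.mgrid[0:400,0:640]
    X=np.stack([(u-c['cx'])/c['fx']*d,(v-c['cy'])/c['fy']*d,d],-1)
    W=(X-c['t'])@c['R']; W[d==0]=np.nan
    return W
def proj(X,c):
    q=np.atleast_2d(X)@c['R'].T+c['t']; return q[:,:2]/q[:,2:]*[c['fx'],c['fy']]+[c['cx'],c['cy']]
E
python3 - <<'E'
from h import *
for n in['top','scene']:
    z=np.load(f'pics/{n}0.npz');W=cloud(z['d'],z);p=z['p'].astype(int)
    x,y,h=W[...,0],W[...,1],W[...,2]
    tb=(abs(h)<15)&(x>350)&(x<800)&(y>-200)&(y<400);print(n,'table z',np.nanmedian(h[tb]))
    m=((h>20)&(h<150)&(x>350)&(x<800)&(y>-200)&(y<450)).astype(np.uint8)
    k,l,st,ce=cv2.connectedComponentsWithStats(m)
    for i in range(1,k):
        if st[i,4]<40: continue
        q=l==i; hm=np.percentile(h[q],90); t=q&(h>hm-8)
        print(np.round(ce[i]),st[i,4],'topz',round(hm,1),'mid',np.round([(np.percentile(a[t],2)+np.percentile(a[t],98))/2 for a in(x,y)],1),'ext',np.round([np.ptp(a[t]) for a in(x,y)],0),p[t].mean(0).round())
z=np.load('pics/top0.npz')['p'][:,:,::-1]
a=cv2.resize(z[145:265,180:340],(800,600),interpolation=3)
b=cv2.resize(z[145:235,320:440],(800,600),interpolation=3)
cv2.imwrite('pics/cj.png',a);cv2.imwrite('pics/cv.png',b)
E
```

```text
top table z -0.15951799180374943
[381. 131.] 1699 topz 109.9 mid [705.3  -1.1] ext [154. 245.] [60. 59. 55.]
[435. 142.] 169 topz 137.5 mid [ 656.7 -144.6] ext [45. 26.] [60. 59. 55.]
[403. 187.] 1379 topz 54.9 mid [507.4 -82.4] ext [164.  67.] [ 76.  83. 106.]
[273. 174.] 287 topz 57.5 mid [574.5 276.6] ext [48. 49.] [73. 71. 63.]
[237. 178.] 297 topz 58.1 mid [560.1 376.2] ext [49. 48.] [164. 129. 142.]
[339. 177.] 165 topz 40.6 mid [574.   94.6] ext [48. 30.] [ 69.  87. 112.]
[388. 200.] 57 topz 52.2 mid [512.3 -47.5] ext [9. 9.] [103. 107. 105.]
[234. 216.] 295 topz 57.9 mid [458.8 379.6] ext [46. 49.] [162. 169. 172.]
[284. 216.] 278 topz 54.2 mid [461.6 245.5] ext [46. 46.] [70. 68. 61.]
[259. 245.] 290 topz 58.5 mid [380.8 308.5] ext [48. 46.] [163. 128. 141.]
[323. 248.] 268 topz 58.5 mid [378.7 137.6] ext [46. 46.] [165. 171.  48.]
[433. 250.] 97 topz 31.1 mid [ 381.7 -163.6] ext [22. 26.] [141. 133.  87.]
scene table z -0.6577321073205651
[445. 187.] 5384 topz 122.7 mid [709.2 -29.6] ext [167. 278.] [83. 81. 77.]
[281. 152.] 323 topz 55.9 mid [558.7 373.9] ext [49. 49.] [212. 151. 170.]
[311. 166.] 347 topz 56.1 mid [573. 274.] ext [49. 48.] [88. 84. 78.]
[252. 171.] 362 topz 56.4 mid [455.5 377.4] ext [48. 54.] [219. 222. 217.]
[289. 195.] 370 topz 52.1 mid [458.7 242.3] ext [49. 48.] [84. 80. 74.]
[248. 200.] 409 topz 56.2 mid [379.3 307. ] ext [52. 50.] [215. 153. 173.]
[364. 202.] 206 topz 39.7 mid [571.3  92.6] ext [50. 30.] [ 89. 104. 131.]
[414. 244.] 2045 topz 56.8 mid [503.8 -80.7] ext [126.  68.] [ 99.  95. 120.]
[296. 237.] 469 topz 56.0 mid [375.8 134.1] ext [48. 50.] [221. 221. 107.]
[403. 320.] 122 topz 30.1 mid [ 380.  -164.6] ext [21. 24.] [198. 181. 129.]
```

View pics/cj.png

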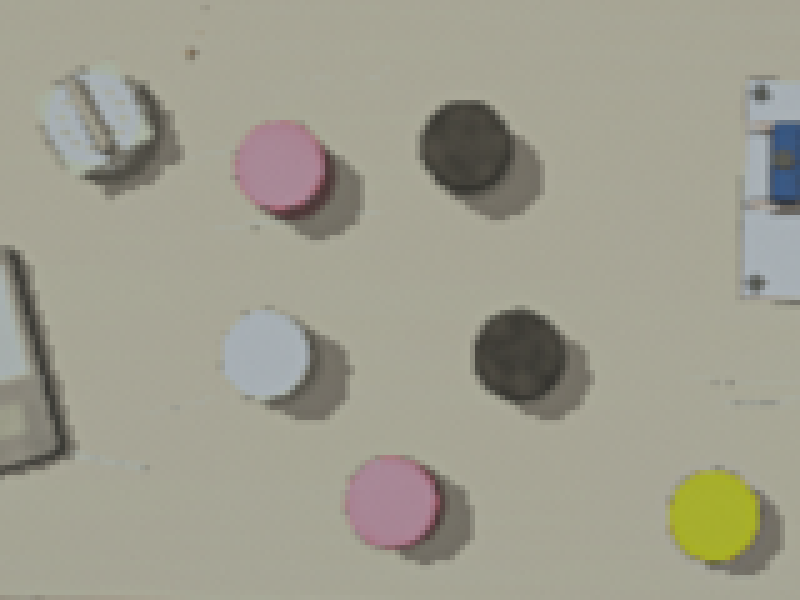

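View pics/cv.png

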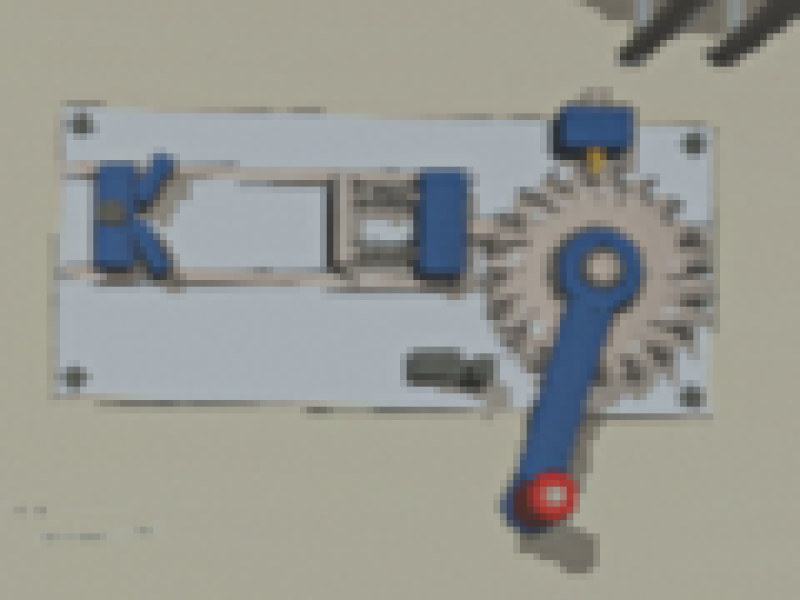

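The crop shows a single white lid at crop (267,355), i.e. top (233,216). The object at crop (100,120) is the ridged timer, not a jar. The vise crop shows the V jaw at (130,220), the jaw face at about (332,225), the hub at (600,265) and the knob at (548,497).

```bash
python3 - <<'E'
from h import *
from scipy.spatial.transform import Rotation as Ro
s=sense();print(np.round(Ro.from_rotvec(s['tool_rot']).as_matrix(),3).tolist())
c=calibration('wrist');R=Ro.from_rotvec(s['tool_rot']).as_matrix()
print('cam in tool',np.round(R.T@(-c['R'].T@c['t']-s['tcp_pos']),0),'camaxes in tool',np.round(c['R']@R,2).tolist())
for n in['top','scene']:
    z=np.load(f'pics/{n}0.npz');W=cloud(z['d'],z);p=z['p'].astype(int)
    x,y,h=W[...,0],W[...,1],W[...,2];r,g,b=p[...,0],p[...,1],p[...,2]
    roi=(x>380)&(x<640)&(y>-160)&(y<140)
    print(n)
    for nm,m in dict(knob=roi&(r>1.7*g)&(r>1.7*b)&(h>50),blue=roi&(b>1.35*r)&(h>20)).items():
        k,l,st,ce=cv2.connectedComponentsWithStats(m.astype(np.uint8))
        for i in range(1,k):
            if st[i,4]<15:continue
            q=l==i;print(nm,ce[i].round(1),st[i,4],'x',np.nanpercentile(x[q],[2,50,98]).round(1),'y',np.nanpercentile(y[q],[2,50,98]).round(1),'h',np.nanpercentile(h[q],[2,50,98]).round(1))
    # plate mask
    m=roi&(h>4)&(h<12)
    P=W[m][:,:2].astype(np.float32);print('plate',cv2.minAreaRect(P),np.nanpercentile(P,[1,99],axis=0).round(1).tolist())
    f=(h>15)&(h<200)&(x>585)&(x<760)
    for y0 in range(-150,150,40):
        q=f&(y>y0)&(y<y0+40); print('front',y0,[ (round(np.nanpercentile(x[q&(h>a)&(h<a+60)],1)) if (q&(h>a)&(h<a+60)).sum()>5 else None) for a in(20,80,140)])
z=np.load('pics/top0.npz');W=cloud(z['d'],z)
# profile along y through jaw centre x=572
for v in (178,180):
    print([(u,*np.round(W[v,u]).astype(int).tolist()) for u in range(328,396,1)])
E
```

```text
[[-0.893, 0.449, -0.001], [0.449, 0.893, -0.001], [-0.0, -0.002, -1.0]]
cam in tool [  72.   -0. -124.] camaxes in tool [[-0.0, 1.0, 0.0], [-0.96, 0.0, -0.28], [-0.28, -0.0, 0.96]]
top
knob [401.9 219.1] 37 x [448.6 456.2 464.2] y [-73.2 -63.7 -57.4] h [ 88.6 102.7 109.6]
blue [408.9 163.9] 68 x [605.6 612.3 621. ] y [-106.3  -92.9  -79.4] h [31.1 40.7 46.4]
blue [339.1 177.1] 124 x [552.3 569.7 594.5] y [ 83.4  97.2 110.5] h [22.7 33.  44.1]
blue [385.9 178. ] 106 x [552.8 572.5 592. ] y [-39.2 -30.7 -22.3] h [30.6 38.7 44.7]
blue [405.9 197.1] 269 x [471.  519.9 566.1] y [-106.1  -81.9  -64.5] h [46.1 52.1 58.1]
plate ((509.8697509765625, -9.49566650390625), (298.145263671875, 259.5622253417969), 89.98936462402344) [[391.1, -147.2], [625.5, 125.3]]
front -150 [585, 635, 635]
front -110 [585, 635, 635]
front -70 [587, None, None]
front -30 [586, None, None]
front 10 [591, None, None]
front 50 [586, 676, 676]
front 90 [586, 676, 676]
front 130 [None, None, None]
scene
knob [389.9 253.8] 117 x [444.9 448.4 461.3] y [-77.7 -72.1 -61.2] h [ 60.8  94.4 105.5]
blue [362.6 201.9] 121 x [54
[... 2804 characters left out ...]
367, 570, 18, 9), (368, 570, 16, 13), (369, 568, 14, 22), (370, 565, 13, 41), (371, 566, 10, 38), (372, 566, 7, 38), (373, 571, 1, 7), (374, 571, -1, 8), (375, 571, -4, 7), (376, 571, -7, 6), (377, 571, -10, 10), (378, 572, -13, 6), (379, 572, -16, 6), (380, 571, -18, 9), (381, 571, -21, 10), (382, 569, -22, 22), (383, 568, -23, 34), (384, 566, -25, 41), (385, 567, -28, 38), (386, -9223372036854775808, -9223372036854775808, -9223372036854775808), (387, 567, -33, 41), (388, 566, -36, 43), (389, 567, -39, 38), (390, 568, -42, 35), (391, 570, -47, 22), (392, 569, -49, 26), (393, 570, -52, 22), (394, 571, -56, 18), (395, 567, -55, 41)]<stdin>:25: RuntimeWarning: invalid value encountered in cast
```

```bash
python3 -m pendant '[[0,0,0,-0.74,-0.33,0,1],[0,0,0,-0.74,-0.33,0,1],[0,0,0,-0.74,-0.33,0,1],[0,0,0,-0.74,-0.33,0,1],[0,0,0,-0.74,-0.33,0,1],[0,0,0,-0.74,-0.33,0,1],[0,0,0,-0.74,-0.33,0,1],[0,0,0,-0.74,-0.33,0,1]]' 40
python3 -m pendant '[[0,0,1,0,0,0.15,1],[0,0,1,0,0,0.15,1],[0,0,1,0,0,0.15,1],[0,0,1,0,0,0.15,1],[0,0,1,0,0,0.15,1],[0,0,1,0,0,0.15,1],[0,0,1,0,0,0.15,1],[0,0,1,0,0,0.15,1],[0,0,1,0,0,0.15,1],[0,0,1,0,0,0.15,1],[0,0,0.55,0,0,0.15,1]]'
cat >> h.py <<'E'
from scipy.spatial.transform import Rotation as Ro
def togo(X,yaw=None):
    "rows needed (units) in tool axes to bring TCP to world X, tool x at world angle yaw (deg)"
    s=sense();R=Ro.from_rotvec(s['tool_rot']).as_matrix()
    print('t',s['time_s'],'tcp',s['tcp_pos'].round(1),'F',np.round(s['force'],1),'w',round(s['gripper_width'],1),'gf',round(s['gripper_force'],1),'xyaw',np.degrees(np.arctan2(R[1,0],R[0,0])).round(2),'tilt',R[:,2].round(3))
    if X is not None: print('units tool xyz',(R.T@(np.array(X)-s['tcp_pos'])/40).round(3))
E
python3 - <<'E'
from h import *
togo([457,378.5,100])
p,d=get_image('wrist');c=calibration('wrist');W=cloud(d,c);cv2.imwrite('pics/w1.png',p[:,:,::-1])
x,y,h=W[...,0],W[...,1],W[...,2]
m=(h>45)&(h<70);k,l,st,ce=cv2.connectedComponentsWithStats(m.astype(np.uint8))
for i in range(1,k):
    if st[i,4]>300:
        q=l==i;print(ce[i].round(),st[i],p[q].mean(0).round(),np.median(h[q]).round(1));(ex,ey),r=cv2.minEnclosingCircle(W[q][:,:2].astype(np.float32));print(ex,ey,r)
E
```

```text
time_s: 0.77
tcp_pos: [456.7, 378.5, 250.0]
tool_rot: [-0.725, -3.056, 0.001]
force: [0.8, 0.2, -0.2]
gripper_width: 85.6
gripper_force: 0.0
time_s: 1.68
tcp_pos: [455.8, 379.8, 183.6]
tool_rot: [2.226, 2.216, -0.001]
force: [0.2, -0.2, -0.8]
gripper_width: 85.8
gripper_force: 0.0
t 1.6833 tcp [455.8 379.8 183.6] F [ 0.2 -0.2 -0.8] w 85.8 gf 0.0 xyaw 89.74 tilt [-0.    -0.001 -1.   ]
units tool xyz [-0.031  0.03   2.09 ]
[514.  40.] [479  17  70  46 978] [109. 104.  97.] 48.0
584.5577392578125 482.6435546875 23.36373519897461
[320. 191.] [ 287  158   67   67 3488] [134. 136. 135.] 54.6
455.9598388671875 379.3578796386719 24.842998504638672
[459. 195.] [ 424  162   71   67 3603] [129.  85.  99.] 54.4
558.35205078125 375.8949279785156 24.962379455566406
[231. 276.] [ 201  247   55   61 2188] [100.  60.  65.] 54.8
379.1934814453125 308.6354064941406 25.0162296295166
[325. 343.] [ 297  317   58   53 2371] [32. 30. 27.] 50.8
459.8148498535156 244.22689819335938 25.056964874267578
```

```bash
python3 -m pendant '[[0,0,0,0.0,0,0.7,1],[0,0,0,0,0,0.7,1],[0,0,0,0,0,0.7,1],[0,0,0,0,0,0.6,1],[0,0,0,0,0,0.5,1],[0,0,0,0,0,0.24,1],[0,0,0,0,0,0,1],[0,0,0,0,0,0,1]]'
python3 -m pendant '[[0,0,0,0,0,0,-0.2],[0,0,0,0,0,0,-0.2],[0,0,0,0,0,0,-0.2],[0,0,0,0,0,0,-0.2],[0,0,0,0,0,0,-0.2],[0,0,0,0,0,0,-0.2]]' 30
```

```text
time_s: 2.4
tcp_pos: [456.3, 380.0, 46.8]
tool_rot: [2.221, 2.222, -0.0]
force: [0.0, 0.3, 0.3]
gripper_width: 85.4
gripper_force: 0.0
time_s: 2.9
tcp_pos: [456.8, 380.7, 48.2]
tool_rot: [-2.221, -2.222, -0.004]
force: [-1.2, 0.0, 5.9]
gripper_width: 47.6
gripper_force: 30.4
```

```bash
python3 -m pendant '[[0,0,0,0,0,-0.3,-0.2],[0,0,0,0,0,-0.6,-0.2],[0,0,0,0,0,-0.8,-0.2],[0,0,0,0,0,-0.8,-0.2],[0,0,0,0,0,-0.3,-0.2],[0,0,0,0,0,0,-0.2]]'
python3 -m pendant '[[0,0,0,-0.4,0.14,0,-0.2],[0,0,0,-0.8,0.29,0,-0.2],[0,0,0,-0.8,0.29,0,-0.2],[0,0,0,-0.8,0.29,0,-0.2],[0,0,0,-0.8,0.29,0,-0.2],[0,0,0,-0.8,0.29,0,-0.2],[0,0,0,-0.8,0.29,0,-0.2],[0,0,0,-0.8,0.29,0,-0.2],[0,0,0,-0.8,0.29,0,-0.2],[0,0,0,-0.8,0.29,0,-0.2],[0,0,0,-0.5,0.18,0,-0.2],[0,0,0,0,0,0,-0.2]]'
python3 - <<'E'
from h import *
togo([571,58,56])
c=calibration('wrist');p,d=get_image('wrist');np.savez('pics/w2.npz',p=p,d=d,**c);cv2.imwrite('pics/w2.png',p[:,:,::-1])
E
```

```text
time_s: 3.4
tcp_pos: [457.8, 381.5, 163.0]
tool_rot: [-2.221, -2.221, -0.012]
force: [-0.0, 0.1, -0.6]
gripper_width: 47.8
gripper_force: 31.3
time_s: 4.4
tcp_pos: [573.9, 49.3, 157.7]
tool_rot: [2.229, 2.211, -0.005]
force: [0.4, -0.8, -0.4]
gripper_width: 47.8
gripper_force: 31.2
t 4.4 tcp [573.9  49.3 157.7] F [ 0.4 -0.8 -0.4] w 47.8 gf 31.2 xyaw 89.53 tilt [-0.001 -0.004 -1.   ]
units tool xyz [ 0.227 -0.072  2.542]
```

View pics/w2.png

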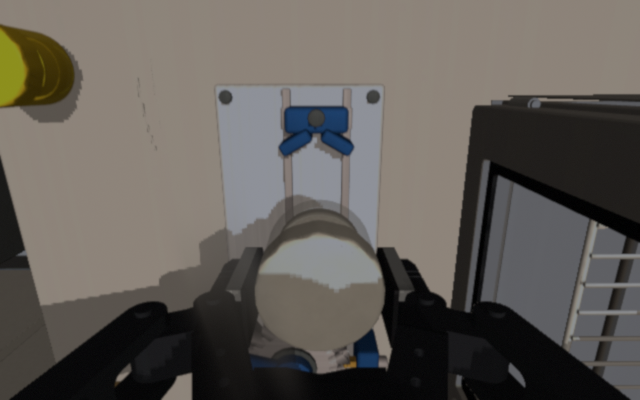

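The wrist view shows the held jar at (320,285), the V jaw centred at (316,128), and the plate corners at (217,86) and (384,86). Next I'll locate the V jaw.

```bash
python3 - <<'E'
from h import *
z=np.load('pics/w2.npz');W=cloud(z['d'],z);p=z['p'].astype(int);r,b=p[...,0],p[...,2]
v,u=np.mgrid[0:400,0:640]
m=(b>1.35*r)&(v<165)&(u>260)&(u<370)
Q=W[m];t=Q[Q[:,2]>30];t=t[~np.isnan(t[:,0])]
print('anvil top',len(t),np.percentile(t,[1,50,99],axis=0).round(1).tolist())
blk=t[(t[:,1]>np.percentile(t[:,1],99)-12)];print('block x',np.percentile(blk[:,0],[1,99]))
low=t[t[:,1]<np.percentile(t[:,1],1)+4];print('tips',low[:,0].min(),low[:,0].max())
# intersect ray of plate corners/edges with z=8
def ray(px,zh):
    d=z['R'].T@np.array([(px[0]-z['cx'])/z['fx'],(px[1]-z['cy'])/z['fy'],1]);o=-z['R'].T@z['t'];return (o+d*(zh-o[2])/d[2]).round(1)
for q in[(217,86),(384,86),(379,205),(225,205)]:print(q,ray(q,8))
for q in[(286,108),(348,108),(281,152),(351,152),(316,118)]:print(q,ray(q,36))
E
```

```text
anvil top 2179 [[549.3, 80.3, 30.5], [572.3, 95.7, 33.0], [595.0, 109.4, 41.6]]
block x [551.27230608 593.28827187]
tips 547.2184405448936 597.0008695813219
(217, 86) [500.4 124.4   8. ]
(384, 86) [621.6 123.4   8. ]
(379, 205) [621.5  32.7   8. ]
(225, 205) [498.7  33.7   8. ]
(286, 108) [552.5 109.8  36. ]
(348, 108) [593.6 109.4  36. ]
(281, 152) [548.1  80.5  36. ]
(351, 152) [596.   80.1  36. ]
(316, 118) [572.3 103.1  36. ]
```

```bash
python3 -m pendant '[[0,0,0,0.22,-0.05,0,-0.2],[0,0,0.03,0,0,0.6,-0.2],[0,0,0,0,0,0.7,-0.2],[0,0,0,0,0,0.6,-0.2],[0,0,0,0,0,0.3,-0.2],[0,0,0,0,0,0.15,-0.2],[0,0,0,0,0,0.1,-0.2],[0,0,0,0,0,0,-0.2],[0,0,0,0,0,0,-0.2]]'
python3 -c "
from h import *;togo([572,57.5,56.5])"
```

```text
time_s: 5.2
tcp_pos: [572.3, 65.1, 60.5]
tool_rot: [2.221, 2.217, 0.001]
force: [4.1, -5.8, -1.5]
gripper_width: 47.9
gripper_force: 32.3
t 5.2 tcp [572.3  65.1  60.5] F [ 4.1 -5.8 -1.5] w 47.9 gf 32.3 xyaw 89.91 tilt [ 0.003 -0.002 -1.   ]
units tool xyz [-0.189 -0.008  0.1  ]
```

```bash
python3 -m pendant '[[0,0,0,-0.1,0,0,-0.2],[0,0,0,-0.1,0,0,-0.2],[0,0,0,0,0,0,-0.2],[0,0,0,0,0,0,-0.2]]'
python3 -c "
from h import *;togo([572,57.5,56.5])"
```

```text
time_s: 5.53
tcp_pos: [570.5, 58.1, 60.4]
tool_rot: [-2.222, -2.219, 0.001]
force: [0.0, 0.5, -0.6]
gripper_width: 47.7
gripper_force: 32.6
t 5.5333 tcp [570.5  58.1  60.4] F [ 0.   0.5 -0.6] w 47.7 gf 32.6 xyaw 89.9 tilt [-0.001  0.001 -1.   ]
units tool xyz [-0.015  0.037  0.097]
```

```bash
python3 -m pendant '[[0,0,0,0,0.03,0.04,-0.2],[0,0,0,0,0,0.04,-0.2],[0,0,0,0,0,0.02,-0.2],[0,0,0,0,0,0,-0.2],[0,0,0,0,0,0,-0.2]]'
python3 -c "
from h import *;togo([572,57.5,56.5])"
```

```text
time_s: 5.95
tcp_pos: [572.4, 56.9, 56.5]
tool_rot: [-2.225, -2.218, 0.0]
force: [-0.5, 0.5, -1.1]
gripper_width: 48.0
gripper_force: 32.6
t 5.95 tcp [572.4  56.9  56.5] F [-0.5  0.5 -1.1] w 48.0 gf 32.6 xyaw 89.83 tilt [-0. -0. -1.]
units tool xyz [ 0.015 -0.011  0.001]
```

```bash
python3 -m pendant '[[0,0,0,0,0,0.02,-0.2],[0,0,0,0,0,0.02,-0.2],[0,0,0,0,0,0,-0.2],[0,0,0,0,0,0,-0.2]]'
python3 -c "
from h import *;togo([572,57.5,56.5])"
```

```text
time_s: 6.28
tcp_pos: [572.5, 56.8, 55.1]
tool_rot: [-2.225, -2.218, -0.0]
force: [0.5, -0.2, -1.1]
gripper_width: 47.7
gripper_force: 32.6
t 6.2833 tcp [572.5  56.8  55.1] F [ 0.5 -0.2 -1.1] w 47.7 gf 32.6 xyaw 89.82 tilt [-0.  0. -1.]
units tool xyz [ 0.017 -0.013 -0.036]
```

```bash
python3 -m pendant '[[0,0,0,0,0,0.02,-0.2],[0,0,0,0,0,0.02,-0.2],[0,0,0,0,0,0.02,-0.2],[0,0,0,0,0,0,-0.2],[0,0,0,0,0,0,-0.2]]'
```

```text
time_s: 6.7
tcp_pos: [572.7, 57.2, 54.2]
tool_rot: [-2.224, -2.218, -0.001]
force: [-4.0, 0.7, 11.7]
gripper_width: 47.7
gripper_force: 33.8
```

```bash
python3 -m pendant '[[0,0,0,0,0,-0.02,-0.2],[0,0,0,0,0,0,0.3],[0,0,0,0,0,0,0.6],[0,0,0,0,0,0,0.6],[0,0,0,0,0,0,0.6],[0,0,0,0,0,0,0.6]]'
python3 -m pendant '[[0,0,0,0,0,-0.3,0.6],[0,0,0,0,0,-0.6,0.6],[0,0,0,0,0,-0.9,0.6],[0,0,0,0,0,-0.9,0.6],[0,0,0,0,0,-0.4,0.6],[0,0,0,0,0,0,0.6],[0,0,0,0,0,0,0.6]]'
python3 - <<'E'
from h import *
togo([454,-67,150])
c=calibration('wrist');p,d=get_image('wrist');np.savez('pics/w3.npz',p=p,d=d,**c)
a,e=get_image('top');np.savez('pics/t3.npz',p=a,d=e,**calibration('top'))
cv2.imwrite('pics/w3.png',np.vstack([cv2.resize(p,(480,300))[:,:,::-1],cv2.resize(a[145:235,320:440],(480,300),interpolation=3)[:,:,::-1]]))
E
```

```text
time_s: 7.2
tcp_pos: [572.5, 56.8, 53.3]
tool_rot: [-2.225, -2.218, 0.0]
force: [-0.6, 0.7, -0.5]
gripper_width: 68.4
gripper_force: 0.0
time_s: 7.78
tcp_pos: [573.1, 57.0, 179.2]
tool_rot: [2.224, 2.217, 0.004]
force: [-0.3, -0.7, -0.5]
gripper_width: 68.0
gripper_force: 0.0
t 7.7833 tcp [573.1  57.  179.2] F [-0.3 -0.7 -0.5] w 68.0 gf 0.0 xyaw 89.83 tilt [ 0.003  0.001 -1.   ]
units tool xyz [-3.11  -2.971  0.718]
```

View pics/w3.png

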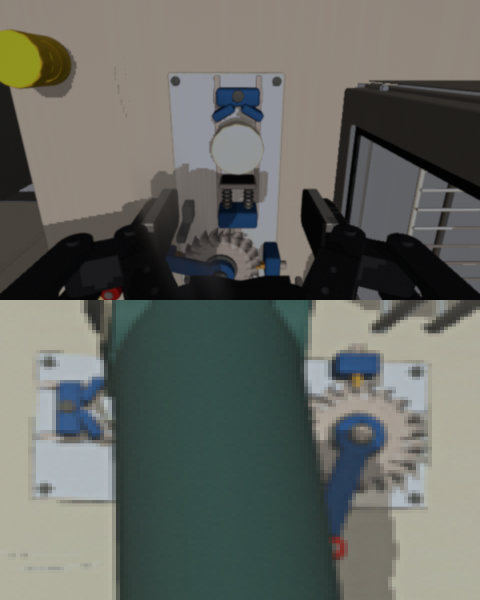

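The jar stands upright in front of the V jaw at (237,148) in the upper view. Next I go to the lever.

```bash
python3 -m pendant '[[0,0,0,-0.52,-0.5,0,0],[0,0,0,-0.52,-0.5,0,0],[0,0,0,-0.52,-0.5,0,0],[0,0,0,-0.52,-0.5,0,0],[0,0,0,-0.52,-0.5,0,0],[0,0,0,-0.52,-0.5,0,0]]'
python3 -m pendant '[[0,0,-1,0,0,0,0],[0,0,-1,0,0,0,0],[0,0,-1,0,0,0,0],[0,0,-1,0,0,0,0],[0,0,-1,0,0,0,0],[0,0,-1,0,0,0,0],[0,0,-1,0,0,0,0],[0,0,-1,0,0,0,0],[0,0,-1,0,0,0,0],[0,0,-1,0,0,0,0],[0,0,-1,0,0,0,0],[0,0,-1,0,0,0,0]]'
python3 - <<'E'
from h import *
togo([454,-67,82])
c=calibration('wrist');p,d=get_image('wrist');np.savez('pics/w4.npz',p=p,d=d,**c);cv2.imwrite('pics/w4.png',p[:,:,::-1])
W=cloud(d,c);P=p.astype(int);m=(P[...,0]>1.7*P[...,1])&(W[...,2]>40)
h=W[...,2];q=W[m];print(len(q),np.nanpercentile(q,[2,50,98],axis=0).round(1).tolist())
t=q[q[:,2]>95];print('knobtop',np.nanpercentile(t,[2,50,98],axis=0).round(1).tolist(),cv2.minEnclosingCircle(t[:,:2].astype(np.float32)))
E
```

```text
time_s: 8.38
tcp_pos: [450.0, -68.4, 176.2]
tool_rot: [-2.223, -2.217, 0.004]
force: [0.6, 0.1, -0.2]
gripper_width: 42.7
gripper_force: 0.0
time_s: 9.38
tcp_pos: [451.1, -67.5, 176.1]
tool_rot: [-0.488, -3.1, 0.001]
force: [-0.5, -0.4, 0.5]
gripper_width: 43.0
gripper_force: 0.0
t 9.3833 tcp [451.1 -67.5 176.1] F [-0.5 -0.4  0.5] w 43.0 gf 0.0 xyaw 162.12 tilt [-0.003  0.    -1.   ]
units tool xyz [-0.072  0.038  2.353]
1224 [[444.7, -76.1, 60.7], [448.7, -66.3, 103.3], [462.4, -58.2, 106.8]]
knobtop [[444.8, -76.3, 96.4], [451.0, -66.8, 104.8], [462.3, -58.2, 172.5]] ((448.8999938964844, -74.3788070678711), 52.28402328491211)
```

View pics/w4.png

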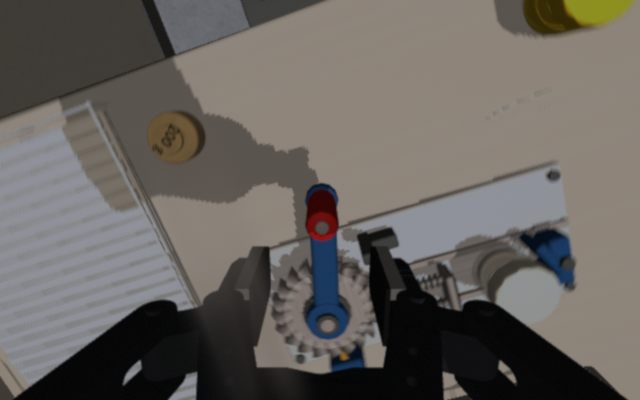

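The knob top is at (322,228) and the hub at (328,322), with the arm between them aligned with the tool to about 1–2°.

```bash
python3 - <<'E'
from h import *
z=np.load('pics/w4.npz');W=cloud(z['d'],z);P=z['p'].astype(int)
def ray(px,zh):
    d=z['R'].T@np.array([(px[0]-z['cx'])/z['fx'],(px[1]-z['cy'])/z['fy'],1]);o=-z['R'].T@z['t'];return (o+d*(zh-o[2])/d[2]).round(1)
print('hub',W[322,328].round(1),W[314,328].round(1),W[300,326].round(1))
k=ray((322,228),105);hb=ray((327.5,322),W[318:327,324:332,2].mean());print(k,hb)
d=hb-k;print(np.hypot(d[0],d[1]),'theta',np.arctan2(d[1],d[0]))
g=np.linalg.norm(P-P[228,322],axis=-1)<25
l=cv2.connectedComponents((g&(abs(W[...,2]-105)<6)).astype(np.uint8))[1]; q=W[l==l[228,322]];print(np.percentile(q,[2,50,98],axis=0).round(1).tolist(),len(q))
E
```

```text
hub [548.7 -92.6  58.2] [543.1 -90.8  56.3] [532.8 -89.1  53. ]
[455.5 -67.9 105. ] [548.  -92.8  59. ]
95.79279722400844 theta -0.2629559614719674
[[451.0, -71.0, 105.7], [454.3, -67.9, 106.8], [457.7, -64.8, 108.0]] 118
```

```bash
python3 -m pendant '[[0,0,-0.47,-0.07,0.04,0.5,0],[0,0,0,0,0,0.6,0],[0,0,0,0,0,0.6,0],[0,0,0,0,0,0.4,0],[0,0,0,0,0,0.2,0],[0,0,0,0,0,0,0],[0,0,0,0,0,0,-0.43],[0,0,0,0,0,0,-0.43],[0,0,0,0,0,0,-0.43],[0,0,0,0,0,0,-0.43],[0,0,0,0,0,0,-0.43]]' 20
python3 -c "
from h import *;togo([454,-67.5,83])"
```

```text
time_s: 10.35
tcp_pos: [455.8, -66.9, 86.2]
tool_rot: [0.42, 3.112, 0.0]
force: [-0.4, 0.7, 0.7]
gripper_width: 24.1
gripper_force: 0.0
t 10.35 tcp [455.8 -66.9  86.2] F [-0.4  0.7  0.7] w 24.1 gf 0.0 xyaw 164.64 tilt [ 0.001  0.    -1.   ]
units tool xyz [ 0.039 -0.025  0.08 ]
```

```bash
python3 -m pendant '[[0,0,-0.7,-0.007,-0.183,0.08,-0.43],[0,0,-0.7,-0.007,-0.183,0,-0.43],[0,0,-0.7,-0.007,-0.183,0,-0.43],[0,0,-0.7,-0.007,-0.183,0,-0.43],[0,0,-0.7,-0.007,-0.183,0,-0.43],[0,0,-0.7,-0.007,-0.183,0,-0.43]]'
python3 -c "
from h import *;togo(None)"
python3 -m pendant '[[0,0,-0.7,-0.007,-0.183,0,-0.43],[0,0,-0.7,-0.007,-0.183,0,-0.43],[0,0,-0.7,-0.007,-0.183,0,-0.43],[0,0,-0.7,-0.007,-0.183,0,-0.43],[0,0,-0.7,-0.007,-0.183,0,-0.43]]'
python3 -c "
from h import *;togo(None)"
```

```text
time_s: 10.85
tcp_pos: [453.1, -110.2, 82.6]
tool_rot: [0.276, -3.129, -0.001]
force: [-1.4, 1.9, 1.4]
gripper_width: 24.7
gripper_force: 1.2
t 10.85 tcp [ 453.1 -110.2   82.6] F [-1.4  1.9  1.4] w 24.7 gf 1.2 xyaw -169.92 tilt [-0.     0.001 -1.   ]
time_s: 11.27
tcp_pos: [465.5, -144.5, 82.5]
tool_rot: [0.841, -3.026, -0.001]
force: [-1.1, 2.2, 1.8]
gripper_width: 24.5
gripper_force: 1.3
t 11.2667 tcp [ 465.5 -144.5   82.5] F [-1.1  2.2  1.8] w 24.5 gf 1.3 xyaw -148.94 tilt [-0.001  0.001 -1.   ]
```

```bash
cat >> h.py <<'E'
PV=np.array([550.5,-93.5])
def lev():
    s=sense();r=s['tcp_pos'][:2]-PV;th=np.arctan2(-r[1],-r[0]);t=np.array([np.sin(th),-np.cos(th)])
    print('theta %.3f rad %.1f Ftan(resist) %.1f Frad %.1f Fz %.1f'%(th,np.hypot(*r),-s['force'][:2]@t,s['force'][:2]@(r/np.hypot(*r)),s['force'][2]),'z',s['tcp_pos'][2].round(1),'w',round(s['gripper_width'],1),'t',round(s['time_s'],2))
E
python3 -m pendant '[[0,0,-0.3,0,-0.079,0,-0.43],[0,0,-0.3,0,-0.079,0,-0.43],[0,0,0,0,0,0,-0.43]]' >/dev/null; python3 -c "
from h import *;lev()"
python3 -m pendant '[[0,0,1,-0.014,0.261,0,-0.43],[0,0,1,-0.014,0.261,0,-0.43],[0,0,1,-0.014,0.261,0,-0.43],[0,0,1,-0.014,0.261,0,-0.43],[0,0,1,-0.014,0.261,0,-0.43],[0,0,1,-0.014,0.261,0,-0.43],[0,0,1,-0.014,0.261,0,-0.43],[0,0,1,-0.014,0.261,0,-0.43],[0,0,1,-0.014,0.261,0,-0.43],[0,0,1,-0.014,0.261,0,-0.43],[0,0,1,-0.014,0.261,0,-0.43]]' >/dev/null; python3 -c "
from h import *;lev()"
```

```text
theta 0.614 rad 99.1 Ftan(resist) -0.1 Frad -1.2 Fz 0.9 z 82.6 w 24.5 t 11.52
theta -0.553 rad 98.5 Ftan(resist) -2.3 Frad -1.7 Fz 0.4 z 82.7 w 24.6 t 12.43
```

```bash
python3 -m pendant '[[0,0,0.4,0,0.105,0,-0.43],[0,0,0.2,0,0.052,0,-0.43],[0,0,0,0,0,0,-0.43]]' >/dev/null; python3 - <<'E'
from h import *
lev()
c=calibration('wrist');p,d=get_image('wrist');np.savez('pics/w5.npz',p=p,d=d,**c)
a,e=get_image('scene');cv2.imwrite('pics/w5.png',np.vstack([cv2.resize(p,(480,300))[:,:,::-1],cv2.resize(a[180:280,330:490],(480,300),interpolation=3)[:,:,::-1]]))
E
```

```text
theta -0.622 rad 98.9 Ftan(resist) 0.1 Frad 0.1 Fz 0.2 z 82.5 w 24.2 t 12.68
```

View pics/w5.png

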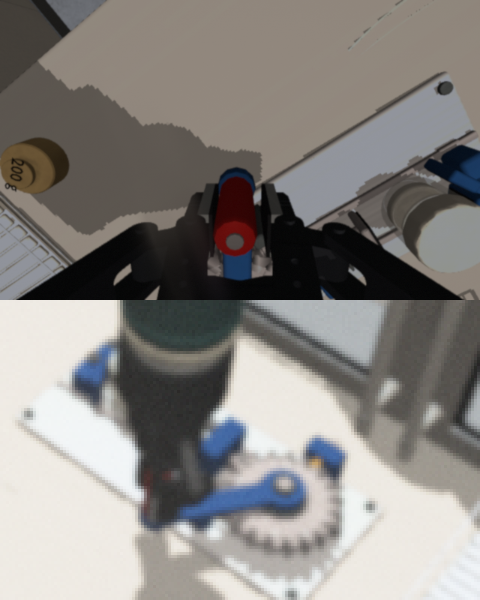

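The knob is well caged at (235,215) in the upper view. I'll track the carriage by depth in the scene view from here on.

```bash
cat >> h.py <<'E'
def car():
    p,d=get_image('scene');c=calibration('scene');W=cloud(d,c);P=p.astype(int)
    x,y,h=W[...,0],W[...,1],W[...,2]
    m=(P[...,2]>1.3*P[...,0])&(x>575)&(x<592)&(y>-60)&(y<30)&(h>34)&(h<46)
    print('carriage n',m.sum(),'y 5/50/95',np.nanpercentile(y[m],[5,50,95]).round(1) if m.sum() else None)
E
python3 - <<'E'
from h import *
z=np.load('pics/scene0.npz');W=cloud(z['d'],z);P=z['p'].astype(int);x,y,h=np.moveaxis(W,-1,0)
m=(P[...,2]>1.3*P[...,0])&(x>575)&(x<592)&(y>-60)&(y<30)&(h>34)&(h<46);print('initial',m.sum(),np.nanpercentile(y[m],[5,50,95]).round(1))
car()
E
python3 -m pendant '[[0,0,-0.9,-0.011,-0.235,0,-0.43],[0,0,-0.9,-0.011,-0.235,0,-0.43],[0,0,-0.9,-0.011,-0.235,0,-0.43],[0,0,-0.9,-0.011,-0.235,0,-0.43],[0,0,-0.9,-0.011,-0.235,0,-0.43],[0,0,-0.9,-0.011,-0.235,0,-0.43]]'>/dev/null; python3 -c "
from h import *;lev()"
python3 -m pendant '[[0,0,-0.9,-0.011,-0.235,0,-0.43],[0,0,-0.9,-0.011,-0.235,0,-0.43],[0,0,-0.9,-0.011,-0.235,0,-0.43]]'>/dev/null; python3 -c "
from h import *;lev();car()"
```

```text
initial 40 [-43.4 -35.7 -27.1]
carriage n 41 y 5/50/95 [-37.1 -29.5 -21.5]
theta -0.053 rad 99.1 Ftan(resist) 2.0 Frad 0.6 Fz 0.2 z 82.4 w 24.5 t 13.33
theta 0.229 rad 99.3 Ftan(resist) 2.4 Frad 0.0 Fz 1.3 z 82.3 w 24.6 t 13.58
carriage n 0 y 5/50/95 None
```

```bash
python3 -m pendant '[[0,0,-0.7,-0.007,-0.183,0,-0.43],[0,0,-0.7,-0.007,-0.183,0,-0.43],[0,0,-0.7,-0.007,-0.183,0,-0.43]]'>/dev/null; python3 -c "
from h import *;lev()"
python3 -m pendant '[[0,0,-0.5,-0.004,-0.131,0,-0.43],[0,0,-0.5,-0.004,-0.131,0,-0.43],[0,0,-0.5,-0.004,-0.131,0,-0.43],[0,0,0,0,0,0,-0.43]]'>/dev/null; python3 -c "
from h import *;lev()"
python3 -m pendant '[[0,0,1,-0.014,0.261,0,-0.43],[0,0,1,-0.014,0.261,0,-0.43],[0,0,1,-0.014,0.261,0,-0.43],[0,0,1,-0.014,0.261,0,-0.43],[0,0,1,-0.014,0.261,0,-0.43],[0,0,1,-0.014,0.261,0,-0.43],[0,0,1,-0.014,0.261,0,-0.43],[0,0,1,-0.014,0.261,0,-0.43],[0,0,1,-0.014,0.261,0,-0.43],[0,0,1,-0.014,0.261,0,-0.43],[0,0,1,-0.014,0.261,0,-0.43],[0,0,0.8,-0.01,0.209,0,-0.43]]' >/dev/null; python3 -m pendant '[[0,0,0,0,0,0,-0.43]]'>/dev/null; python3 -c "
from h import *;lev();car();togo(None)"
```

```text
theta 0.454 rad 99.1 Ftan(resist) 2.8 Frad -0.4 Fz 1.1 z 82.3 w 24.4 t 13.88
theta 0.621 rad 99.2 Ftan(resist) 0.3 Frad -0.4 Fz 0.6 z 82.2 w 24.4 t 14.22
theta -0.624 rad 98.5 Ftan(resist) -4.5 Frad -0.6 Fz 0.2 z 82.2 w 24.0 t 15.3
carriage n 23 y 5/50/95 [-21.  -15.9 -10.7]
t 15.35 tcp [470.6 -36.   82.2] F [-1.1 -2.5  1.1] w 24.5 gf 1.7 xyaw 144.03 tilt [-0.    -0.002 -1.   ]
```

```bash
for i in 1 2 3 4; do python3 -m pendant '[[0,0,-0.6,-0.005,-0.157,0,-0.43],[0,0,-0.6,-0.005,-0.157,0,-0.43],[0,0,-0.6,-0.005,-0.157,0,-0.43]]'>/dev/null; python3 -c "
from h import *;lev()"; done
```

```text
theta -0.451 rad 98.6 Ftan(resist) 2.2 Frad 0.8 Fz -1.0 z 82.4 w 24.1 t 15.6
theta -0.261 rad 98.7 Ftan(resist) 3.2 Frad 0.2 Fz -0.2 z 82.4 w 24.0 t 15.85
theta -0.075 rad 98.9 Ftan(resist) 4.9 Frad 0.8 Fz 1.3 z 82.3 w 24.5 t 16.1
theta 0.112 rad 99.0 Ftan(resist) 6.5 Frad 2.2 Fz 2.6 z 82.3 w 24.5 t 16.35
```

```bash
for i in 1 2 3 4; do python3 -m pendant '[[0,0,-0.3,-0.001,-0.079,0,-0.43],[0,0,-0.3,-0.001,-0.079,0,-0.43]]'>/dev/null; python3 -c "
from h import *;lev()"; done
```

```text
theta 0.176 rad 99.1 Ftan(resist) 6.8 Frad 2.0 Fz 4.0 z 82.3 w 24.4 t 16.52
theta 0.236 rad 99.1 Ftan(resist) 6.5 Frad 2.3 Fz 5.0 z 82.2 w 24.4 t 16.68
theta 0.297 rad 99.1 Ftan(resist) 9.2 Frad 2.8 Fz 5.5 z 82.2 w 24.3 t 16.85
theta 0.361 rad 99.2 Ftan(resist) 7.4 Frad 1.4 Fz 5.5 z 82.1 w 24.2 t 17.02
```

```bash
for i in 1 2 3; do python3 -m pendant '[[0,0,0,0,0,0,-0.43]]'>/dev/null; python3 -c "
from h import *;lev()"; done
for i in 1 2 ; do python3 -m pendant '[[0,0,-0.15,0,-0.039,0,-0.43],[0,0,-0.15,0,-0.039,0,-0.43]]'>/dev/null; python3 -c "
from h import *;lev()"; done; for i in 1 2 3; do python3 -m pendant '[[0,0,0,0,0,0,-0.43]]'>/dev/null; python3 -c "
from h import *;lev()"; done;
```

```text
theta 0.368 rad 99.2 Ftan(resist) 6.0 Frad 1.3 Fz 3.3 z 82.1 w 24.5 t 17.1
theta 0.367 rad 99.3 Ftan(resist) 5.4 Frad 1.2 Fz 3.3 z 82.1 w 24.5 t 17.18
theta 0.367 rad 99.2 Ftan(resist) 5.7 Frad 2.4 Fz 3.3 z 82.1 w 24.2 t 17.27
theta 0.388 rad 99.1 Ftan(resist) 8.2 Frad 1.6 Fz 5.3 z 82.1 w 24.2 t 17.43
theta 0.420 rad 99.1 Ftan(resist) 9.4 Frad 1.2 Fz 6.0 z 82.1 w 24.5 t 17.6
theta 0.424 rad 99.2 Ftan(resist) 6.9 Frad 1.4 Fz 5.4 z 82.1 w 24.4 t 17.68
theta 0.424 rad 99.2 Ftan(resist) 7.0 Frad 1.4 Fz 4.6 z 82.1 w 24.1 t 17.77
theta 0.424 rad 99.2 Ftan(resist) 6.9 Frad 0.7 Fz 5.3 z 82.1 w 24.5 t 17.85
```

```bash
for i in 1 2 3 4 5 6 7 8; do python3 -m pendant '[[0,0,0.2,0,0.052,0,-0.43],[0,0,0.1,0,0.026,0,-0.43]]'>/dev/null; python3 -c "
from h import *;lev()"; done
```

```text
theta 0.396 rad 99.3 Ftan(resist) 4.8 Frad 1.5 Fz 3.7 z 82.1 w 24.3 t 18.02
theta 0.365 rad 99.2 Ftan(resist) 5.7 Frad 1.2 Fz 2.9 z 82.1 w 24.2 t 18.18
theta 0.341 rad 99.2 Ftan(resist) 3.0 Frad 1.9 Fz 0.2 z 82.1 w 24.4 t 18.35
theta 0.328 rad 98.4 Ftan(resist) -0.3 Frad -0.2 Fz 0.0 z 82.4 w 24.6 t 18.52
theta 0.298 rad 98.4 Ftan(resist) -0.3 Frad -0.0 Fz 1.2 z 82.4 w 24.4 t 18.68
theta 0.268 rad 98.4 Ftan(resist) -2.6 Frad -0.1 Fz -1.2 z 82.4 w 24.5 t 18.85
theta 0.232 rad 98.4 Ftan(resist) -0.8 Frad -0.9 Fz -0.5 z 82.4 w 24.3 t 19.02
theta 0.198 rad 98.5 Ftan(resist) -1.6 Frad 1.0 Fz 1.0 z 82.4 w 24.7 t 19.18
```

The ratchet caught at about 0.34, with a knob load there of roughly 5.5–6 N. I'll swing back to rest and open the fingers.

```bash
python3 -m pendant '[[0,0,0.9,-0.011,0.235,0,-0.43],[0,0,0.9,-0.011,0.235,0,-0.43],[0,0,0.9,-0.011,0.235,0,-0.43],[0,0,0.9,-0.011,0.235,0,-0.43],[0,0,0.9,-0.011,0.235,0,-0.43],[0,0,0.9,-0.011,0.235,0,-0.43],[0,0,0.9,-0.011,0.235,0,-0.43],[0,0,0.9,-0.011,0.235,0,-0.43],[0,0,0.6,-0.005,0.157,0,-0.43],[0,0,0.15,0,0.04,0,-0.43],[0,0,0,0,0,0,-0.43],[0,0,0,0,0,0,-0.43]]'>/dev/null; python3 -c "
from h import *;lev();car()"
```

```text
theta -0.624 rad 99.0 Ftan(resist) -5.8 Frad -0.5 Fz 2.6 z 82.0 w 24.8 t 20.18
carriage n 0 y 5/50/95 None
```

```bash
python3 -m pendant '[[0,0,0,0,-0.03,0,-0.43],[0,0,0,0,0,0,0],[0,0,0,0,0,0,0],[0,0,0,0,0,0,0],[0,0,0,0,0,-0.4,0],[0,0,0,0,0,-0.8,0],[0,0,0,0,0,-0.8,0],[0,0,0,0,0,-0.8,0],[0,0,0,0.3,0,-0.3,0],[0,0,0,0.5,0,0,0],[0,0,0,0.3,0,0,0],[0,0,0,0,0,0,0]]'>/dev/null
python3 - <<'E'
from h import *
togo(None)
c=calibration('wrist');p,d=get_image('wrist');np.savez('pics/w6.npz',p=p,d=d,**c)
a,e=get_image('top');car()
W=cloud(e,calibration('top'));q=W[...,2]
cv2.imwrite('pics/w6.png',np.vstack([cv2.resize(p,(480,300))[:,:,::-1],cv2.resize(a[145:265,180:440],(650,300),interpolation=3)[:,85:565,::-1]]))
z=np.load('pics/w4.npz')
E
```

```text
t 21.2333 tcp [433.4  -7.2 206. ] F [ 0.1 -0.  -0.6] w 42.9 gf 0.0 xyaw 143.51 tilt [-0.002  0.001 -1.   ]
carriage n 36 y 5/50/95 [-3.9  4.6 12.8]
```

View pics/w6.png

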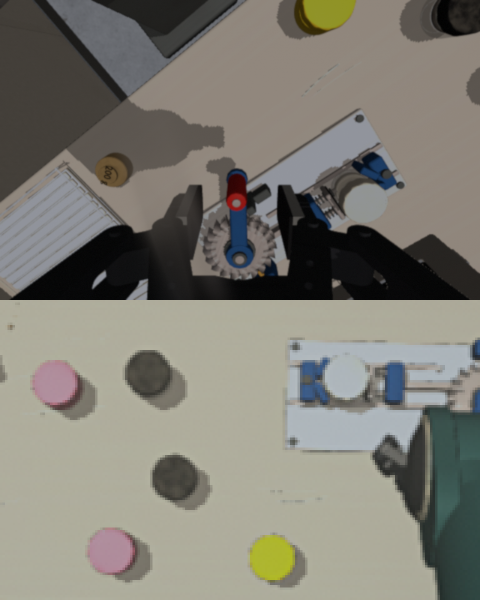

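The last view shows the jar seated in the V at (347,376) in the lower picture, with the jaw against it. The lever is at the left rest, free of the fingers, and the bystanders are where they were. The carriage moved 40 mm, which is 7 notches. I'll check the lid and the lever angle, then hand in.

```bash
python3 - <<'E'
from h import *
z=np.load('pics/w6.npz');W=cloud(z['d'],z);P=z['p'].astype(int);x,y,h=np.moveaxis(W,-1,0)
m=(h>58)&(h<72)&(x>540)&(x<605)&(y>25)&(y<95);Q=W[m]
A=np.c_[Q[:,:2]-Q[:,:2].mean(0),np.ones(len(Q))];print('lid',len(Q),np.linalg.lstsq(A,Q[:,2],rcond=None)[0].round(3),cv2.minEnclosingCircle(Q[:,:2].astype(np.float32)))
r=(P[...,0]>1.7*P[...,1])&(h>95)&(h<112);k=np.nanmedian(W[r],axis=0);print('knob',k.round(1),'theta',np.arctan2(-(k[1]+93.5),550.5-k[0]))
E
python3 -c "
from workcell import *
print(finish_job())"
```

```text
lid 2678 [3.100e-02 7.000e-03 6.356e+01] ((570.6566772460938, 61.43047332763672), 24.90353775024414)
knob [465.6 -35.1 104.5] theta -0.602516002708671
the job is handed in; nothing more can be done
None
```

I clamped the white-lidded jar upright in the vise (lid tilt about 2° or less, lid centre within 2 mm of the nest). Tightening stopped at roughly 6 N at the knob, with brief readings up to 9.4 N while moving. The lever is back at its left rest and released, no bystander appeared disturbed in the last view, and the job was handed in at about 21 s.

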